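# Draw a flat-pack panel tight with its cam lock

## Robot

A 6-joint arm with a two-finger parallel gripper is mounted at the origin on a cart in front of the work surface, level with it; the furniture and walls round the work are solid. World frame = base frame: x ahead of the robot, y to its left, z up, the work surface at z = 0. Lengths are in m, angles in rad, forces in N, time in s.
With the tool pointing down it reaches from about 0.35 to 0.775 m from the base axis. Payload 5.5 kg.
Tool frame: the origin (TCP) lies between the finger pads; the fingertips stand 19 mm ahead of it and the grasp point (between the pads) is the TCP; z points along the fingers, y is the direction in which the jaws open and shut (so a half turn about z gives the same grasp; the last joint's range is limited). The gripper opens to 85 mm and grips with 20 to 120 N. Pads are 22 mm wide; open, the fingers measure 114 mm over their backs; the gripper's body (76 mm by 85 mm) begins 54 mm behind the grasp point. The pads swing forward as they close: fully open they stand 13 mm farther back than shut.
Start: joints at [1.162, 0.313, 0.046, 1.304, 0, 1.431], TCP at [0.153, 0.554, 0.25] pointing down, gripper open.
Joint ranges: [-2.76, 2.76], [-0.86, 1.69], [-1.03, 1.26], [-2.2, 2.34], [-1.47, 1.5], [-3.14, 3.14]. Speed limits (rad/s): [2.57, 2.57, 3.14, 3.14, 3.14, 3.14].

## Interface

Orientations are given as a unit quaternion [w, x, y, z].
In Python, from workcell import get_state, cams, workorder gives the robot as it stands.
- The arm moves only by the tool play_rows, never from a script. Its argument "series" is text: rows parted by semicolons, each of 7 numbers parted by spaces: the opening in per cent of the stroke, from 0 (shut) to 100 (fully open), then the shift along the tool's x, y, z in cm, then the turn, a rotation vector about the tool's x, y, z in degrees. A call has 1 to 12 rows; each row shifts and turns the commanded pose from where the row before left it, along the tool's axes as they then stand; what a row does not reach is not made up. A row lasts 1/8 s, in which the tool goes at most 62.5 mm and 10.7 degrees, less where a joint would pass 70% of its speed; a pose out of reach is approached as far as the arm can. A call with a gripper value outside its range is refused whole. The fingers move at their own pace and stop on an object; "newtons" is the grip in N (left out, the last holds). Time passes only in rows, so rows that do not move let the fingers close. It gives the time, the measured TCP pose, the force and the opening at its end, in the units of the state.
- get_state(): the state, without advancing time (a new reading comes with each control period).
- cams.read_camera(name): name is "side" or "top" or "wrist"; returns the picture (400x640x3 uint8, red, green, blue); there is no depth.
- cams.get_calibration(name): a dict with "fx", "fy", "cx", "cy" (pixels), "distortion" ([k1, k2, p1, p2, k3] as OpenCV has them; the pictures are not rectified), "rvec" (rotation vector, rad) and "tvec" (3), from world to camera coordinates, as OpenCV has them. Camera axes: x right, y down, z forward; pixel columns grow to the right and rows downward; lengths in m; the calibration is good to about 2 mm. A picture is of the moment at which its call begins: read the wrist's pose just before it. get_calibration takes no time and is no camera call; for the wrist camera it gives the pose at the moment of the call.
- workorder.hand_in(): hands the job in, once; it reports no verdict.
The state is a dict: "clock": time; "joint_pos": joint angles; "qvel": joint speeds; "tau": joint torques, N m; "tcp_pos": TCP position; "orientation": TCP orientation; "wrist_force": force on the tool from outside, world axes, zero at the start; "ft_torque": the same for the moment, N m; "finger_gap": finger opening in m.
Only numpy, scipy, OpenCV 4.12 (cv2) and the standard library are available. Lean on these libraries where they do the work, as an engineer would, in place of code of your own. Each camera call takes 0.05 s, during which the arm holds its last target.

## Task

Push the upright side panel along its jig towards the board until its bolt stops inside the cam lock, then take the stubby screwdriver out of the foam block and turn the cam's slotted disc clockwise with it until the cam has drawn the panel tight against the board. Finally press the screwdriver back, blade down and upright, fully home in its pocket in the foam, and leave the other things on the worktop where they are.

Things in the scene. Friction and masses are not known exactly. Their poses are not given: they have to be found in the camera images.
- panel_face (a point): Centre of the outer face (away from the board) of the white upright side panel: 128 wide, 18 thick, z 12 to 75 mm above the worktop. It stands between the jig's fences (72 to 86 mm to either side, 28 mm high), only slides to or from the board and stays where left (2.5 N). Site x: level, the way to push; y: its width; z up. Before this face lie 35 mm or more of jig bed (12 mm high).
- panel (a joint): Panel travel to the board, m: 0 = 50 mm gap, 0.050 = tight on the board's edge; starts at 0 to 0.020. A round-headed steel bolt on its inner face enters the board's edge below the cam. Pushed with the cam open it stops firmly at about 0.046 (4 mm gap) with the bolt head in the cam; only turning the cam draws in the rest.
- cam_slot (a point): Centre of the screwdriver slot, on the vertical axis in the top face of the cam: a steel disc, 40 mm diameter, in a pale flange in the board, 45.5 mm above the worktop, 34 mm in from the edge facing the panel. x runs along the slot and turns with the cam, z up. Slot 24 long, 6 wide (10 at its bevelled mouth), 9 mm deep. The panel's top edge is 30 mm higher.
- cam (a joint): Cam angle, rad, growing clockwise seen from above: near 0 (-0.1 to 0.1 at the start) is open, the slot in line with the bolt; end stop at 1.35. A bolt head that is in is caught from about 0.45 and the panel is fully drawn in from about 1.15. Needs less than 0.3 N m; stays where left. The blade has about 0.2 rad of play in the slot.
- driver_grip (a point): On the axis of the stubby flat-blade screwdriver (103 mm long, about 70 g), 76 mm above its tip, in the middle of its bare handle. Grey flat-sided handle 34 (x) by 22 mm (y), 33 to 103 mm above the tip; below it a shank and a blade 15 wide (x), 2.6 mm thick (y). It stands upright in the foam, blade down, 55 mm of handle showing; take it across the 22 mm. z up.
- driver_tip (a point): Middle of the driver's blade tip, its lowest point; axes as for driver_grip.
- pocket_floor (a point): Middle of the floor of the driver's pocket in the dark foam block, 6 mm above the worktop; x along the pocket's 37 mm length (the driver's 34 mm side lies along x, either way round), z up. Block fixed, 112 x 90 mm, top 48 mm above this floor. Springy pads in the mouth pinch the 22 mm sides: some 3 N to pull out, 7 N to press in. Home, the blade tip stands on this floor.
- cam_axis (a point): Fixed point of the jig on the cam's axis, level with the cam's top; x is the way the panel is pushed (level), z up. Jig and board are fixed, 240 mm along x, 176 mm along y.
- battery: red and white cylindrical battery, 50 x 15 mm, lying on the far end of the board in the jig; bystander, origin under its centre
- vial_tall: screw-cap sample vial, 31 mm wide, 67 mm high, standing on the worktop; bystander, origin under its centre
- carton_a: small folding carton 56 x 34 x 70 mm high, standing left of the jig; bystander, origin under its centre
- carton_b: small folding carton 60 x 30 x 78 mm high at the back; bystander, origin under its centre
- radio: black two-way radio lying flat, 151 x 58 x 31 mm, at the back right; bystander, origin under its centre
- marker: felt marker lying near the front edge, 134 x 15 x 15 mm; bystander, origin under its centre
- vial_wide: screw-cap sample vial, 36 mm wide, 63 mm high, at the back; bystander, origin under its centre
- driver: The screwdriver as a whole, origin at the blade tip; axes as for driver_grip.
- vial_foam_top (a point): Top centre of the vial that is fixed in the foam block beside the pocket, 48 mm along the pocket's x; 28 mm wide, 80 mm above the worktop.
- power_unit: Fixed grey power supply box standing left of the jig, 66 x 66 mm, 131 mm high; origin under its centre. Not part of the job: keep clear of it.
Things that resemble listed ones, but are neither listed nor needed, are in the scene too. What is shaped like the driver but yellow is not meant.

How it is judged:
By the outcome, as a careful person would: the job done as asked, in the order asked, and still so for the second after the job is handed in, with the robot touching nothing.
It also fails if it takes over 69 s, if anything falls off the work surface, if the arm or the gripper's body presses on something with over 40 N, if the wrist force passes 120 N, or if a joint passes its speed limit or range.

## Working session

There is one attempt and no reset: what is moved stays moved. The work goes in short steps, Python scripts to look and compute and a tool call to move; the robot and the scene stay as the last step left them, time stands still between calls to the robot, and variables do not carry over. Pictures are saved under pics/ and viewed, and the job is handed in when it is done.

Besides the shell and the picture viewer there is one more tool, called after "Call:" by a JSON object that holds its "name" and its "arguments". play_rows: Moves the arm, as the interface text tells. Its arguments: {"type":"object","properties":{"series":{"type":"string"},"newtons":{"type":"number"}},"required":["series"]}

```bash
ls; mkdir -p pics
python3 - <<'E'
from workcell import get_state, cams, workorder
import cv2
s=get_state(); print({k:s[k] for k in ('clock','joint_pos','tcp_pos','orientation','wrist_force','finger_gap')})
for n in ("top","side","wrist"):
    c=cams.get_calibration(n); print(n,c)
    cv2.imwrite(f"pics/{n}0.png",cams.read_camera(n)[:,:,::-1])
E
```

```text
pics
{'clock': 0.0, 'joint_pos': array([ 1.16239226e+00,  3.14046788e-01,  4.49471539e-02,  1.30361196e+00,
       -3.26370102e-05,  1.43116882e+00]), 'tcp_pos': array([0.15252652, 0.55388544, 0.24936945]), 'orientation': array([-2.43425119e-04,  1.33984054e-01,  9.90983025e-01, -9.26320426e-04]), 'wrist_force': array([-0.34314443,  0.7206117 , -0.34698023]), 'finger_gap': 0.0850734530570639}
top {'fx': 437.7932809989418, 'fy': 437.7932809989418, 'cx': 321.08875332865733, 'cy': 203.2908652582872, 'distortion': array([-0.04135315,  0.        ,  0.        ,  0.        ,  0.        ]), 'rvec': array([ 2.16456988, -2.18806787,  0.09378061]), 'tvec': array([-0.06545411,  0.5911474 ,  1.00483133])}
side {'fx': 369.4674517112669, 'fy': 369.4674517112669, 'cx': 322.31183191827074, 'cy': 200.41075830359938, 'distortion': array([-0.0406993,  0.       ,  0.       ,  0.       ,  0.       ]), 'rvec': array([ 0.5486414 , -2.34492624,  1.56884678]), 'tvec': array([0.5059046 , 0.20774778, 0.67184962])}
wrist {'fx': 281.3581367056883, 'fy': 281.3581367056883, 'cx': 313.4917129816909, 'cy': 197.9879813885021, 'distortion': array([-0.01485383,  0.        ,  0.        ,  0.        ,  0.        ]), 'rvec': array([-2.28671159, -1.74349395, -0.27719964]), 'tvec': array([-0.57454003, -0.04061128,  0.37988904])}
```

View pics/top0.png

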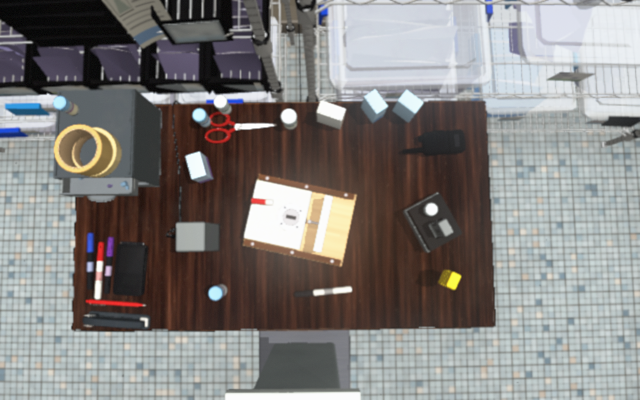

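View pics/side0.png

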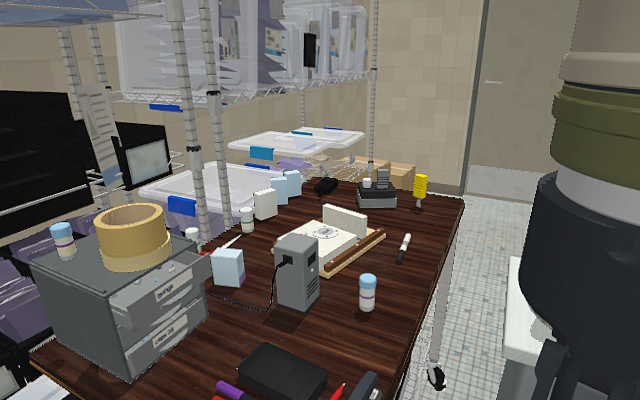

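View pics/wrist0.png

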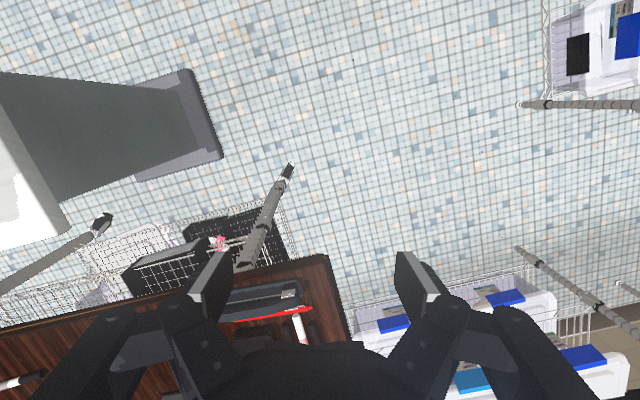

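The top view shows the jig at about (300,220). The foam block, with a grey driver and a vial, is at about (432,222). The yellow look-alike at (450,280) is not meant. I'll enlarge both.

```bash
cat > h.py <<'E'
import numpy as np, cv2
from workcell import get_state, cams
from scipy.spatial.transform import Rotation as R
def K(c): return np.array([[c['fx'],0,c['cx']],[0,c['fy'],c['cy']],[0,0,1.]])
def px2w(c,uv,z):
    p=cv2.undistortPoints(np.array(uv,float).reshape(-1,1,2),K(c),c['distortion']).reshape(-1,2)
    Rm=cv2.Rodrigues(np.array(c['rvec']))[0]; o=-Rm.T@c['tvec']
    d=np.c_[p,np.ones(len(p))]@Rm
    return o+d*((np.broadcast_to(z,len(p))-o[2])/d[:,2])[:,None]
def w2px(c,P):
    return cv2.projectPoints(np.array(P,float).reshape(-1,1,3),np.array(c['rvec']),np.array(c['tvec']),K(c),c['distortion'])[0].reshape(-1,2)
def crop(src,dst,x0,y0,x1,y1,s):
    im=cv2.imread(src)[y0:y1,x0:x1]; im=cv2.resize(im,None,fx=s,fy=s,interpolation=cv2.INTER_CUBIC); cv2.imwrite(dst,im)
def tcp():
    s=get_state(); q=s['orientation']; return s['tcp_pos'],R.from_quat([q[1],q[2],q[3],q[0]])
def plan(pos,xaxis_deg=None,yaw=None):
    """print shift in tool axes cm & rotation for target TCP pos, tool down, tool y at world yaw (deg, mod 180)"""
    p,r=tcp(); 
    out=None
    if yaw is None: tgt=r
    else:
        best=None
        for k in (0,180):
            a=np.radians(yaw+k); y=np.array([np.cos(a),np.sin(a),0]); z=np.array([0,0,-1.]); x=np.cross(y,z)
            t=R.from_matrix(np.c_[x,y,z]); rv=(r.inv()*t).as_rotvec(degrees=True)
            if best is None or np.linalg.norm(rv)<np.linalg.norm(best[1]): best=(t,rv)
        tgt=best[0]; print("rotvec deg",best[1].round(2))
    print("shift cm (current tool axes)",(r.inv().apply(np.array(pos)-p)*100).round(2))
    print("shift cm (target tool axes)",(tgt.inv().apply(np.array(pos)-p)*100).round(2))
    return tgt
def snap(n,f):
    c=cams.get_calibration(n); cv2.imwrite(f,cams.read_camera(n)[:,:,::-1]); return c
E
python3 - <<'E'
from h import *
crop("pics/top0.png","pics/t_jig.png",235,165,365,275,6)
crop("pics/top0.png","pics/t_foam.png",395,185,470,295,5)
crop("pics/side0.png","pics/s_c.png",270,160,440,280,4)
E
```

```text
(no output)
```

View pics/t_jig.png

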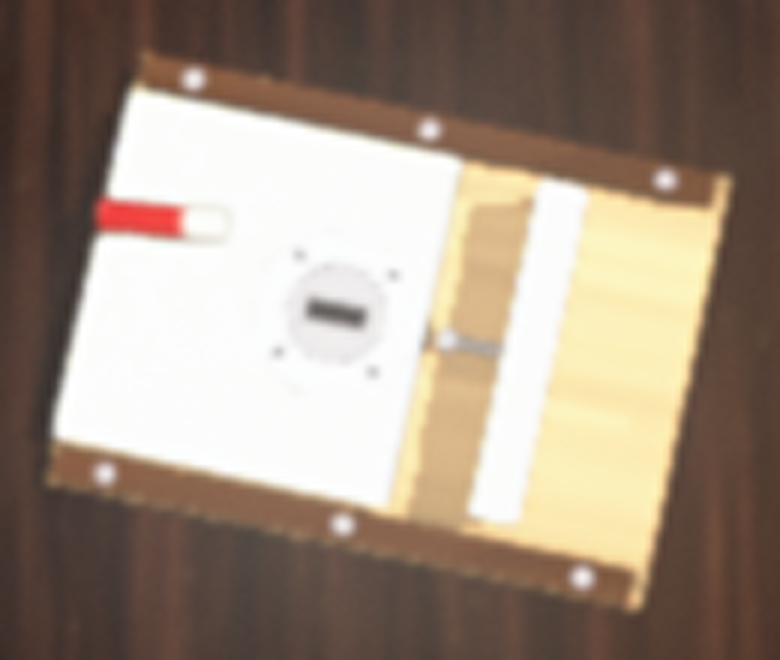

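View pics/t_foam.png

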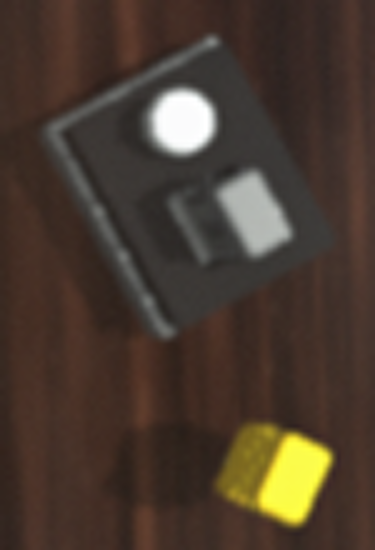

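View pics/s_c.png

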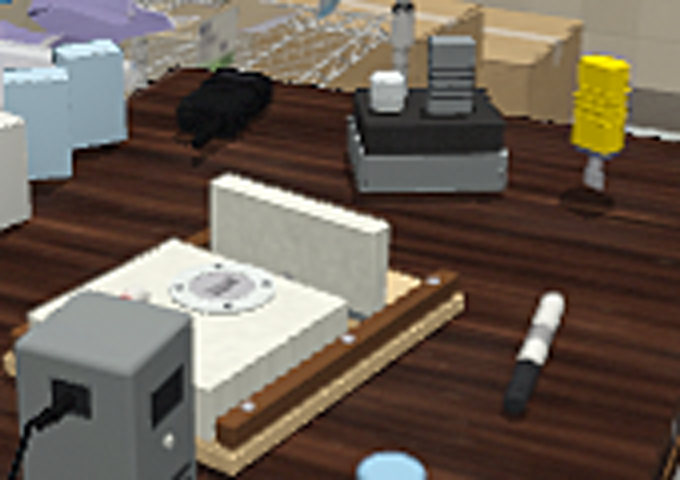

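Grey driver's top is at (446,228) in the foam, and its vial is at (431,209). The yellow one at (452,280) stands free outside the foam. So the target is the grey one in the foam. Next I'll measure.

Run:
```python
from h import *
c=cams.get_calibration("top")
J=lambda a:[(235+x/6-.4,165+y/6-.4) for x,y in a]
F=lambda a:[(395+x/5-.4,185+y/5-.4) for x,y in a]
print("cam ctr",px2w(c,J([(336,313)]),.0455).round(4))
sl=px2w(c,J([(308,306),(364,319)]),.0455);print("slot",sl.round(4))
p=px2w(c,J([(538,180),(587,187),(521,523),(470,517)]),.075);print("panel top: in-up,out-up,out-lo,in-lo\n",p.round(4), np.linalg.norm(p[1]-p[2]),np.linalg.norm(p[0]-p[1]))
f=px2w(c,J([(194,79),(430,129),(666,180),(105,473),(343,525),(582,578)]),.040);print("screws\n",f.round(4))
for a,b in((0,2),(3,5)):
    d=f[a]-f[b];print("push dir deg",np.degrees(np.arctan2(d[1],d[0])))
d=p[1]-p[2];print("panel width dir",np.degrees(np.arctan2(d[1],d[0])))
be=px2w(c,J([(460,160),(388,507)]),.0455);print("board edge",be.round(4))
D=px2w(c,F([(213,192),(258,168),(292,238),(250,258)]),.109);print("driver top\n",D.round(4),D.mean(0))
print("sides",[np.linalg.norm(D[i]-D[(i+1)%4]).round(4) for i in range(4)],[np.degrees(np.arctan2(*(D[(i+1)%4]-D[i])[[1,0]])).round(1) for i in range(4)])
v=px2w(c,F([(182,121)]),.08)[0];print("vial",v.round(4),"dist",np.linalg.norm((v-D.mean(0))[:2]), np.degrees(np.arctan2(*(v-D.mean(0))[[1,0]])))
fb=px2w(c,F([(215,40),(335,243),(168,335),(48,130)]),.054);print("foam top\n",fb.round(4),fb.mean(0).round(4))
print("power",px2w(c,[(177,222),(209,222),(219,224),(219,250),(177,250)],.131).round(3))
print("battery",px2w(c,[(251,201),(272,202)],.06).round(3))
```

```text
cam ctr [[ 0.5583 -0.0013  0.0455]]
slot [[ 0.5611  0.0095  0.0455]
 [ 0.5559 -0.012   0.0455]]
panel top: in-up,out-up,out-lo,in-lo
 [[ 0.6056 -0.0792  0.075 ]
 [ 0.6028 -0.0975  0.075 ]
 [ 0.478  -0.0715  0.075 ]
 [ 0.4805 -0.0526  0.075 ]] 0.12742167769597262 0.01851585321717615
screws
 [[ 0.6504  0.054   0.04  ]
 [ 0.6297 -0.0377  0.04  ]
 [ 0.6088 -0.1291  0.04  ]
 [ 0.498   0.0883  0.04  ]
 [ 0.4772 -0.0032  0.04  ]
 [ 0.456  -0.0946  0.04  ]]
push dir deg 77.21356893316461
push dir deg 77.08424423411216
panel width dir -11.790419731018815
board edge [[ 0.6169 -0.0494  0.0455]
 [ 0.484  -0.0208  0.0455]]
driver top
 [[ 0.5377 -0.3222  0.109 ]
 [ 0.5478 -0.3421  0.109 ]
 [ 0.5174 -0.3559  0.109 ]
 [ 0.509  -0.3373  0.109 ]] [ 0.52798348 -0.33939943  0.109     ]
sides [np.float64(0.0224), np.float64(0.0334), np.float64(0.0203), np.float64(0.0324)] [np.float64(-63.0), np.float64(-155.7), np.float64(114.3), np.float64(27.8)]
vial [ 0.5707 -0.317   0.08  ] dist 0.04817118235314288 27.643635717676037
foam top
 [[ 0.6097 -0.3401  0.054 ]
 [ 0.5159 -0.3921  0.054 ]
 [ 0.4751 -0.3141  0.054 ]
 [ 0.5691 -0.2619  0.054 ]] [ 0.5424 -0.327   0.054 ]
power [[0.545 0.233 0.131]
 [0.544 0.165 0.131]
 [0.54  0.144 0.131]
 [0.485 0.143 0.131]
 [0.486 0.232 0.131]]
battery [[0.594 0.088 0.06 ]
 [0.592 0.04  0.06 ]]
```

Run:
```python
from h import *
t=plan([.5343,-.1066,.25],yaw=167.15)
p,r=tcp(); print(r.as_matrix().round(3))
```

```text
rotvec deg [-7.000e-02  5.000e-02  8.744e+01]
shift cm (current tool axes) [-5.435e+01 -5.355e+01  2.000e-02]
shift cm (target tool axes) [-5.592e+01  5.191e+01 -4.000e-02]
[[-0.964  0.266 -0.001]
 [ 0.266  0.964 -0.001]
 [ 0.    -0.001 -1.   ]]
```

Call:
{"name": "play_rows", "arguments": {"series": "0 -4.18 -4.12 0 0 0 0;0 -4.18 -4.12 0 0 0 0;0 -4.18 -4.12 0 0 0 0;0 -4.18 -4.12 0 0 0 0;0 -4.18 -4.12 0 0 0 0;0 -4.18 -4.12 0 0 0 0;0 -4.18 -4.12 0 0 0 0;0 -4.18 -4.12 0 0 0 0;0 -4.18 -4.12 0 0 0 0;0 -4.18 -4.12 0 0 0 0;0 -4.18 -4.12 0 0 0 0;0 -4.18 -4.12 0 0 0 0", "newtons": 30}}

```text
clock: 1.65
tcp_pos: [0.5056, -0.0573, 0.2502]
orientation: [0.0, 0.134, 0.991, 0.0]
wrist_force: [0.4, 0.6, 0.6]
finger_gap: 0.0001
```

Call:
{"name": "play_rows", "arguments": {"series": "0 -4.18 -4.12 0 0 0 0;0 0 0 1 0 0 -10.3;0 0 0 1 0 0 -10.3;0 0 0 1 0 0 -10.3;0 0 0 1 0 0 -10.3;0 0 0 1 0 0 -10.3;0 0 0 1 0 0 -10.3;0 0 0 1 0 0 -10.3;0 0 0 1 0 0 -10.3;0 0 0 1 0 0 -10.3;0 0 0 0 0 0 0"}}

```text
clock: 3.02
tcp_pos: [0.5336, -0.106, 0.1593]
orientation: [-0.001, -0.624, 0.782, 0.001]
wrist_force: [0.1, 0.2, 0.3]
finger_gap: 0.0003
```

Run:
```python
from h import *
t=plan([.5343,-.1066,.04],yaw=167.15)
print(get_state()['joint_pos'].round(3))
c=snap("wrist","pics/w1.png")
cam=np.array([.5583,-.0013,.0455]);u=np.array([.2224,.975,0]);
print("pred cam px",w2px(c,[cam]).round(1))
```

```text
rotvec deg [0.13 0.02 0.04]
shift cm (current tool axes) [ 0.05 -0.11 11.93]
shift cm (target tool axes) [ 0.04 -0.09 11.93]
[-0.344  0.3   -0.201  1.073  0.    -1.691]
pred cam px [[312.1 300.9]]
```

View pics/w1.png

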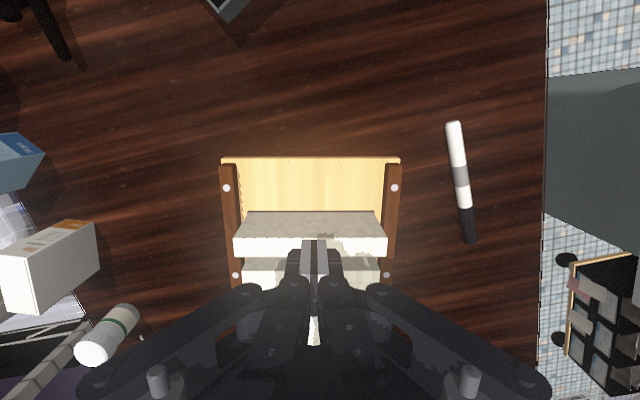

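Run:
```python
from h import *
c=cams.get_calibration("wrist")
print(-cv2.Rodrigues(c['rvec'])[0].T@c['tvec'])
cam=np.array([.5583,-.0013,0]);u=np.array([.2224,.975,0]);v=np.array([-.975,.2224,0])
f=cam-.0851*u+[0,0,.075]
print("face top edge ends",w2px(c,[f+.064*v,f-.064*v,f,f+.018*u+.064*v]).round(1))
a=px2w(c,[(234,236),(387,237),(233,256),(388,256)],.075);print((a-cam)@u,(a-cam)@v)
s=px2w(c,[(226,188),(394,188)],.040);print((s-cam)@u,(s-cam)@v)
print("tip",w2px(c,[np.r_[tcp()[0][:2],.14],np.r_[tcp()[0][:2],.021]]))
```

```text
[ 0.51626667 -0.18417755  0.28315206]
face top edge ends [[391.  237.4]
 [234.4 237.5]
 [312.7 237.5]
 [389.1 256.8]]
[-0.08645736 -0.08544166 -0.06799923 -0.06786593] [-0.06424932  0.06073425 -0.06674908  0.06303144]
[-0.11706439 -0.11696431] [-0.07808035  0.07321923]
tip [[313.2839645  252.49475288]
 [313.17491547 191.79798841]]
```

Call:
{"name": "play_rows", "arguments": {"series": "0 0 0 5 0 0 0;0 0 0 4 0 0 0;0 0 0 2.5 0 0 0;0 0 0 0.4 0 0 0;0 0 0 0 0 0 0"}}

```text
clock: 3.7
tcp_pos: [0.535, -0.1065, 0.0421]
orientation: [0.0, -0.624, 0.781, -0.0]
wrist_force: [0.2, -0.1, -1.0]
finger_gap: 0.0002
```

Run:
```python
from h import *
p,r=tcp();cam=np.array([.5583,-.0013,0]);u=np.array([.2224,.975,0]);v=np.array([-.975,.2224,0])
print((p-cam)@u,(p-cam)@v,p,r.as_matrix()[:,0].round(3))
```

```text
-0.1077513519021269 -0.0006563575863104684 [ 0.53497807 -0.10649442  0.04208993] [-0.221 -0.975  0.   ]
```

Call:
{"name": "play_rows", "arguments": {"series": "0 -0.7 0 0 0 0 0;0 -0.7 0 0 0 0 0;0 -0.7 0 0 0 0 0;0 -0.6 0 0 0 0 0;0 -0.5 0 0 0 0 0;0 0 0 0 0 0 0"}}

```text
clock: 4.45
tcp_pos: [0.5412, -0.0741, 0.0411]
orientation: [0.0, -0.625, 0.781, 0.001]
wrist_force: [0.2, -0.7, -1.2]
finger_gap: 0.0004
```

Call:
{"name": "play_rows", "arguments": {"series": "0 -0.3 0 0 0 0 0;0 -0.2 0 0 0 0 0;0 -0.1 0 0 0 0 0;0 0 0 0 0 0 0"}}

```text
clock: 4.95
tcp_pos: [0.5423, -0.0694, 0.041]
orientation: [-0.0, -0.624, 0.781, 0.0]
wrist_force: [-2.7, -4.7, -0.6]
finger_gap: -0.0002
```

Call:
{"name": "play_rows", "arguments": {"series": "0 -0.1 0 0 0 0 0;0 -0.1 0 0 0 0 0;0 0 0 0 0 0 0"}}

```text
clock: 5.32
tcp_pos: [0.5423, -0.0691, 0.0411]
orientation: [-0.002, -0.624, 0.781, -0.001]
wrist_force: [-4.6, -9.5, -0.1]
finger_gap: 0.0001
```

Call:
{"name": "play_rows", "arguments": {"series": "0 -0.1 0 0 0 0 0;0 -0.1 0 0 0 0 0;0 0 0 0 0 0 0"}}

```text
clock: 5.7
tcp_pos: [0.5423, -0.0689, 0.0411]
orientation: [-0.003, -0.624, 0.782, -0.002]
wrist_force: [-6.1, -16.7, 1.3]
finger_gap: -0.0
```

Run:
```python
from h import *
snap("top","pics/top1.png");snap("side","pics/side1.png")
crop("pics/top1.png","pics/t1.png",235,165,365,275,6)
crop("pics/side1.png","pics/s1.png",270,160,440,280,4)
```

```text
(no output)
```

View pics/t1.png

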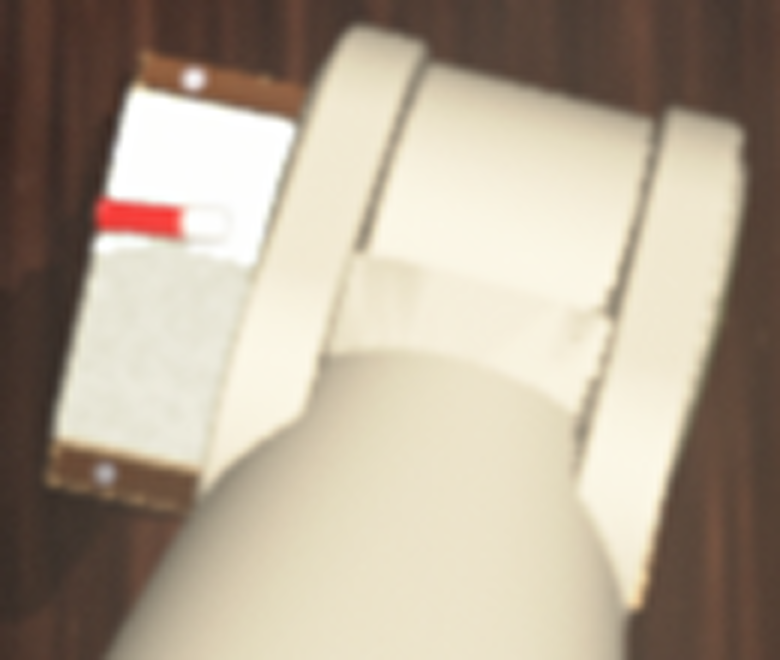

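View pics/s1.png

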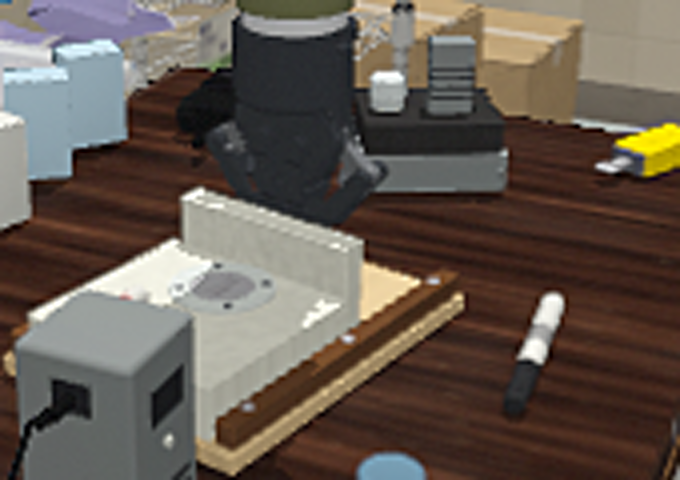

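Panel is at its stop: force rises with no travel, and the side view shows only a small gap. Unrelated, the free-standing yellow driver has toppled without being touched. Backing off and going to the foam.

Call:
{"name": "play_rows", "arguments": {"series": "0 0.8 0 0 0 0 0;0 1.2 0 0 0 0 0;0 0.5 0 -3 0 0 0;0 0 0 -6 0 0 0;0 0 0 -6 0 0 0;50 0 0 -1 0 0 10;50 0 0 0 0 0 10;50 0 0 0 0 0 10;50 0 0 0 0 0 10;50 0 0 0 0 0 9.5;50 0 0 0 0 0 0"}}

```text
clock: 7.18
tcp_pos: [0.5382, -0.0896, 0.2014]
orientation: [0.0, -0.241, 0.97, 0.0]
wrist_force: [0.6, -0.2, -0.4]
finger_gap: 0.0429
```

Run:
```python
from h import *
t=plan([.528,-.3394,.20],yaw=117.7)
print(get_state()['joint_pos'].round(3))
```

```text
rotvec deg [0.02 0.05 0.22]
shift cm (current tool axes) [ 12.6  -21.59   0.12]
shift cm (target tool axes) [ 12.52 -21.64   0.14]
[-3.130e-01  2.750e-01 -1.270e-01  1.168e+00  1.000e-03 -8.000e-01]
```

Call:
{"name": "play_rows", "arguments": {"series": "50 2.1 -5.4 0 0 0 0;50 2.1 -5.4 0 0 0 0;50 2.1 -5.4 0 0 0 0;50 2.1 -5.4 0 0 0 0;50 0 0 0 0 0 0"}}

```text
clock: 7.8
tcp_pos: [0.5644, -0.3243, 0.2002]
orientation: [0.0, -0.239, 0.971, -0.0]
wrist_force: [-0.5, 0.2, -0.4]
finger_gap: 0.0429
```

Run:
```python
from h import *
print(tcp()[0])
c=snap("wrist","pics/w2.png"); np.save("w2.npy",np.array([c],dtype=object),allow_pickle=True)
snap("top","pics/top2.png"); crop("pics/top2.png","pics/t2.png",235,165,365,275,6)
print(w2px(c,[[.528,-.3394,.109],[.5707,-.317,.08]]))
```

```text
[ 0.5644251  -0.32434499  0.20021589]
[[317.86137017 161.29445011]
 [317.09816974 207.21432886]]
```

View pics/w2.png

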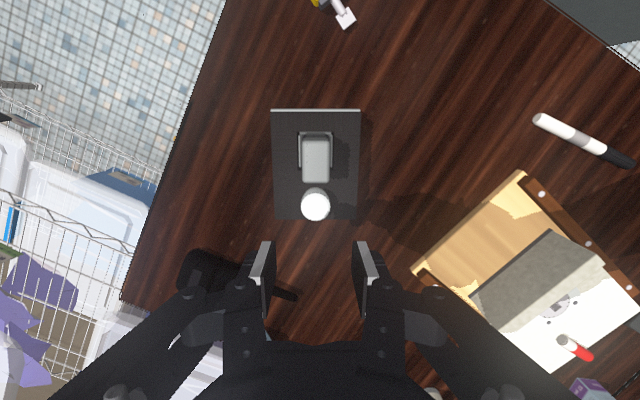

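View pics/t2.png

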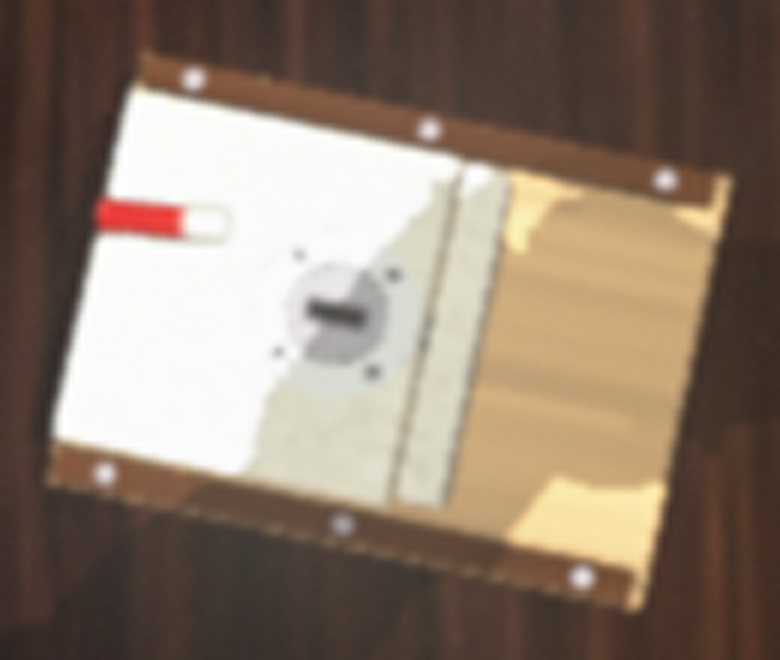

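Run:
```python
from h import *
c=cams.get_calibration("top")
cam=np.array([.5583,-.0013,0]);u=np.array([.2224,.975,0]);v=np.array([-.975,.2224,0])
a=px2w(c,[(235+x/6-.4,165+y/6-.4) for x,y in [(512,178),(446,507),(461,165),(393,500)]],.075);print((a-cam)@u,(a-cam)@v)
crop("pics/w2.png","pics/w2c.png",260,100,370,225,6)
```

```text
[-0.05576802 -0.05786918 -0.03606897 -0.03812834] [-0.06212518  0.06277469 -0.06286548  0.0644207 ]
```

View pics/w2c.png

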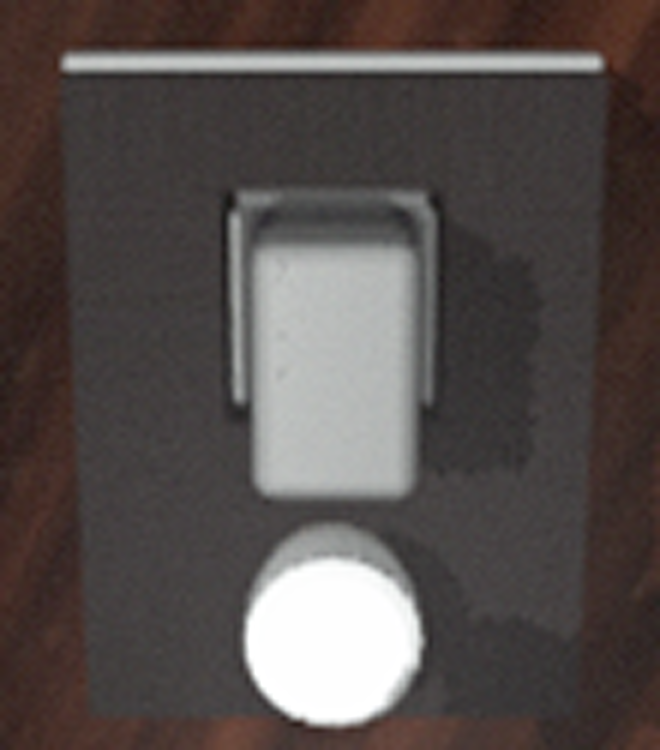

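Run:
```python
from h import *
c=np.load("w2.npy",allow_pickle=True)[0]
f=lambda a:[(260+x/6-.42,100+y/6-.42) for x,y in a]
D=px2w(c,f([(252,240),(416,240),(416,497),(252,497)]),.109);m=D.mean(0)
print(m,[np.linalg.norm(D[i]-D[(i+1)%4]).round(4) for i in range(4)],[np.degrees(np.arctan2(*(D[(i+1)%4]-D[i])[[1,0]])).round(1) for i in range(4)])
v=px2w(c,f([(333,641)]),.08)[0];print("vial",v,np.linalg.norm((v-m)[:2]),np.degrees(np.arctan2(*(v-m)[[1,0]])))
fb=px2w(c,f([(62,74),(606,74),(577,716),(90,716)]),.054);print(fb.round(4),np.degrees(np.arctan2(*(fb[1]-fb[0])[[1,0]])))
plan(np.r_[m[:2],.082],yaw=117.3)
t=px2w(c,[(316,256)],.2);print(t)
```

```text
[ 0.52907829 -0.34110613  0.109     ] [np.float64(0.0205), np.float64(0.0333), np.float64(0.0215), np.float64(0.0333)] [np.float64(117.7), np.float64(28.7), np.float64(-62.3), np.float64(-153.0)]
vial [ 0.57087154 -0.31901128  0.08      ] 0.047274281272692835 27.86407859496768
[[ 0.5169 -0.3942  0.054 ]
 [ 0.4782 -0.3206  0.054 ]
 [ 0.5717 -0.2709  0.054 ]
 [ 0.6108 -0.3451  0.054 ]] 117.73989728964358
rotvec deg [0.09 0.01 0.55]
shift cm (current tool axes) [ 4.07 -0.22 11.86]
shift cm (target tool axes) [ 4.07 -0.24 11.86]
[[ 0.55559872 -0.32726454  0.2       ]]
```

Call:
{"name": "play_rows", "arguments": {"series": "50 4.1 -0.1 0 0 0 0;50 0 0 5 0 0 0;50 0 0 4 0 0 0;50 0 0 2 0 0 0;50 0 0 0.8 0 0 0;50 0 0 0 0 0 0"}}

```text
clock: 8.65
tcp_pos: [0.529, -0.3389, 0.0835]
orientation: [0.0, -0.241, 0.97, 0.0]
wrist_force: [0.0, 0.1, -0.0]
finger_gap: 0.0427
```

Run:
```python
from h import *
print(tcp()[0])
c=snap("wrist","pics/w3.png");crop("pics/w3.png","pics/w3c.png",160,100,480,400,2)
```

```text
[ 0.52896175 -0.33892369  0.08353762]
```

View pics/w3c.png

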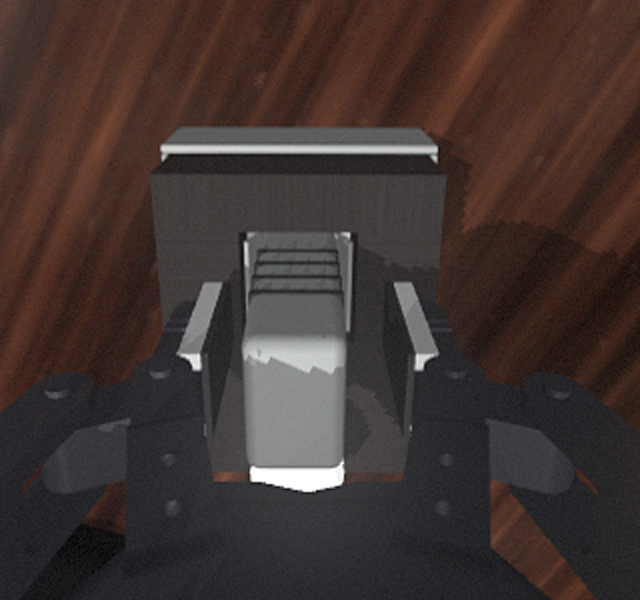

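Call:
{"name": "play_rows", "arguments": {"series": "50 0 -0.15 0.1 0 0 0;20 0 0 0 0 0 0;0 0 0 0 0 0 0;0 0 0 0 0 0 0;0 0 0 0 0 0 0;0 0 0 0 0 0 0", "newtons": 80}}

```text
clock: 9.45
tcp_pos: [0.53, -0.3417, 0.0832]
orientation: [0.001, -0.24, 0.971, -0.001]
wrist_force: [0.1, 0.1, 6.1]
finger_gap: 0.0211
```

Run:
```python
from h import *
s=get_state();print(s['tcp_pos'],s['orientation'],s['joint_pos'],s['wrist_force'],s['ft_torque'])
```

```text
[ 0.52995232 -0.34173869  0.08317195] [ 5.57815055e-04 -2.40204361e-01  9.70721954e-01 -6.64103680e-04] [-7.00009315e-01  5.10083327e-01 -7.77521183e-02  9.81230602e-01
  1.22049816e-04 -1.18516214e+00] [0.06017816 0.06631114 6.13199267] [-0.00174685  0.0169425  -0.01746702]
```

Call:
{"name": "play_rows", "arguments": {"series": "0 0 0 -0.5 0 0 0;0 0 0 -1.5 0 0 0;0 0 0 -2.5 0 0 0;0 0 0 -3 0 0 0;0 0 0 -2.5 0 0 0;0 0 0 -1 0 0 0;0 0 0 0 0 0 0"}}

```text
clock: 10.32
tcp_pos: [0.5297, -0.3414, 0.193]
orientation: [0.0, -0.24, 0.971, -0.0]
wrist_force: [-1.4, 0.3, -0.0]
finger_gap: 0.0212
```

Run:
```python
from h import *
s=get_state();print(s['tcp_pos'],s['orientation'],s['wrist_force'],s['finger_gap'])
snap("side","pics/s4.png");crop("pics/s4.png","pics/s4c.png",330,120,430,230,6)
snap("wrist","pics/w4.png");crop("pics/w4.png","pics/w4c.png",160,100,480,400,2)
```

```text
[ 0.52965621 -0.34144333  0.19296591] [ 3.85963926e-04 -2.40234078e-01  9.70714816e-01 -4.29994612e-04] [-1.36192514  0.26713662 -0.04314714] 0.021216609510365744
```

View pics/s4c.png

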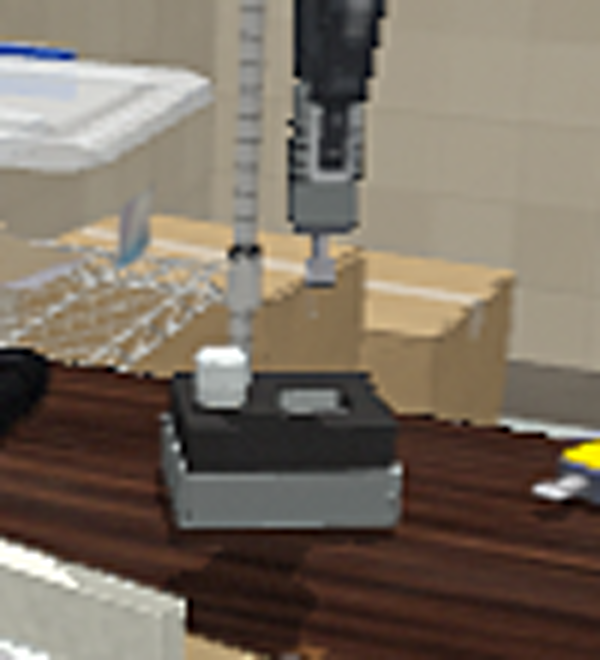

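View pics/w4c.png

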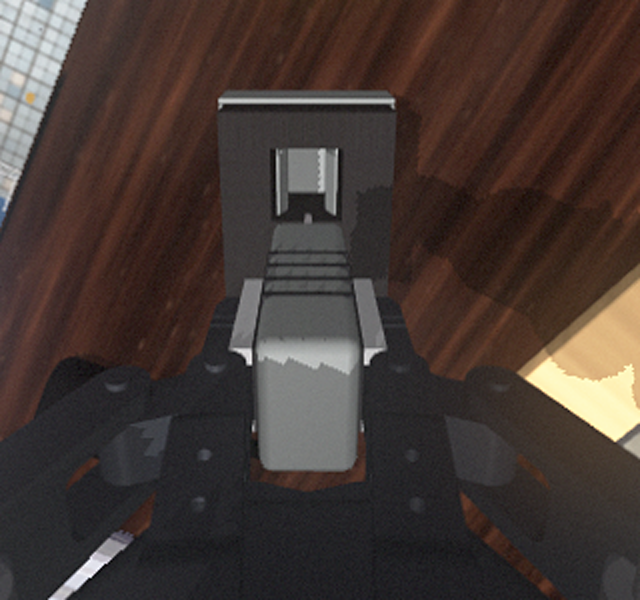

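Run:
```python
from h import *
c=cams.get_calibration("wrist");p,r=tcp()
print("tip px pred",w2px(c,[p-[0,0,.077]]))
plan([.5694,.0475,.193],yaw=167.15)
```

```text
tip px pred [[312.91285728 215.70353355]]
rotvec deg [ 1.000e-01  1.000e-02 -4.935e+01]
shift cm (current tool axes) [-21.69  32.47  -0.13]
shift cm (target tool axes) [-38.76   4.7   -0.18]
```

Call:
{"name": "play_rows", "arguments": {"series": "0 -3.1 4.64 0 0 0 0;0 -3.1 4.64 0 0 0 0;0 -3.1 4.64 0 0 0 0;0 -3.1 4.64 0 0 0 0;0 -3.1 4.64 0 0 0 0;0 -3.1 4.64 0 0 0 0;0 -3.1 4.64 0 0 0 0;0 0 0 0 0 0 -9.87;0 0 0 0 0 0 -9.87;0 0 0 0 0 0 -9.87;0 0 0 0 0 0 -9.87;0 0 0 0 0 0 -9.87"}}

```text
clock: 11.92
tcp_pos: [0.569, 0.0473, 0.1907]
orientation: [-0.001, -0.626, 0.78, 0.001]
wrist_force: [-0.5, -0.6, -0.5]
finger_gap: 0.021
```

Call:
{"name": "play_rows", "arguments": {"series": "0 0 0 0 0 0 0;0 0 0 0 0 0 0"}}

```text
clock: 12.18
tcp_pos: [0.5695, 0.0473, 0.1915]
orientation: [-0.0, -0.622, 0.783, 0.001]
wrist_force: [0.3, 0.1, -1.4]
finger_gap: 0.0213
```

Run:
```python
from h import *
p,r=tcp();print(p,r.as_matrix()[:,1])
c=snap("wrist","pics/w5.png"); np.save("w5.npy",np.array([c,p,r.as_matrix()],dtype=object),allow_pickle=True)
print(w2px(c,[[.5583,-.0013,.0455]]))
crop("pics/w5.png","pics/w5c.png",230,90,390,220,5)
```

```text
[0.5694824  0.04725744 0.19150681] [-0.97432363  0.22514752  0.00143691]
[[313.13785159 139.11653598]]
```

View pics/w5.png

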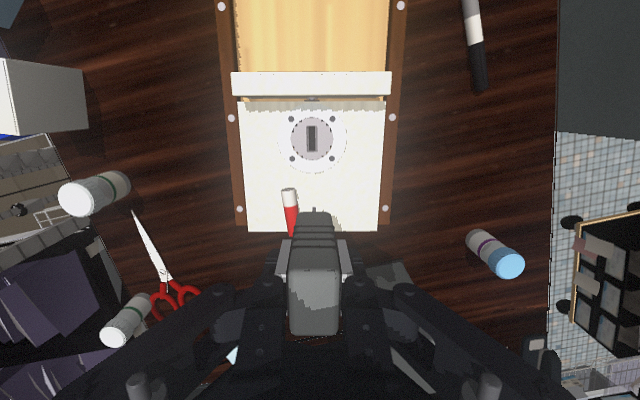

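View pics/w5c.png

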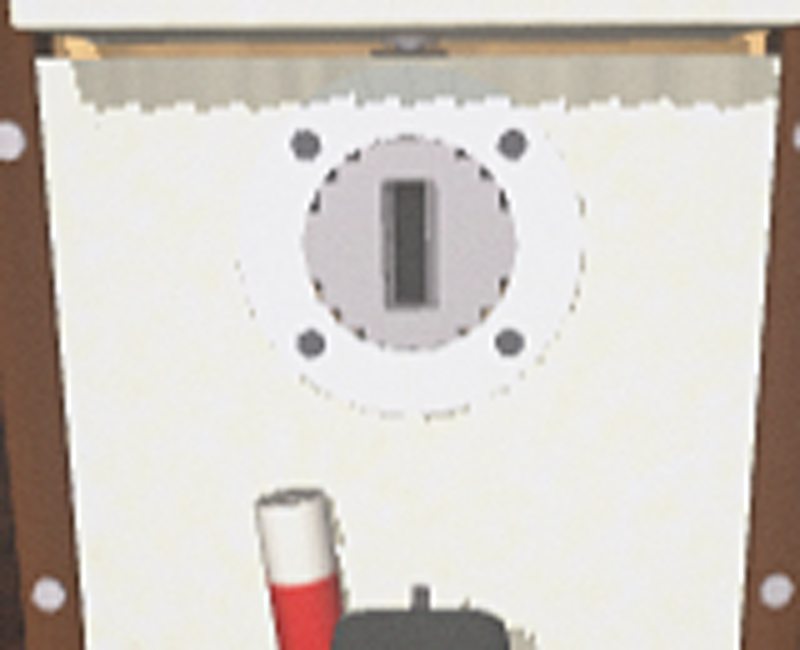

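Run:
```python
from h import *
c,p,rm=np.load("w5.npy",allow_pickle=True); rm=np.array(rm,float)
s=px2w(c,[(311.6,138.2),(311.9,138.2)],.0455)[0]; print("cam",s)
tp=p+rm@[0,0,.077]
print("tip",tp,"pred px of tip & front corners",w2px(c,[tp,tp+rm@[.0075,0,0],tp+rm@[.0075,0.001,0]]))
b=px2w(c,[(313.8,207)],tp[2]);print("blade seen in tool", (b-p)@rm)
e=px2w(c,[(230+x/5-.4,90+y/5-.4) for x,y in [(385,180),(383,306),(437,180),(437,306)]],.0455)
for a,b in((0,1),(2,3)):print(np.degrees(np.arctan2(*(e[a]-e[b])[[1,0]])),np.linalg.norm(e[a]-e[b]))
sc=px2w(c,[(230+x/5-.4,90+y/5-.4) for x,y in [(8,140),(48,594),(797,138),(777,591)]],.04)
for a,b in((1,0),(3,2)):print("jig",np.degrees(np.arctan2(*(sc[b]-sc[a])[[1,0]])))
print("tooly",np.degrees(np.arctan2(rm[1,1],rm[0,1])))
print("shift tool", (s-tp)@rm*100, get_state()['joint_pos'])
```

```text
cam [ 0.55952067 -0.00245586  0.0455    ]
tip [0.5693725  0.04727326 0.11450689] pred px of tip & front corners [[313.36578641 215.43540903]
 [313.37022103 206.21563331]
 [314.69148925 206.2162338 ]]
blade seen in tool [[0.00686802 0.00032587 0.0770013 ]]
-104.34309574839706 0.023410483414995704
-102.75901388262453 0.023405538344823684
jig -102.91064148139773
jig -100.85404132541211
tooly 166.9884331888143
shift tool [ 5.06620577 -0.16966724  6.90106609] [-5.77512314e-02  3.30132456e-01 -7.49106751e-02  1.16674203e+00
  1.08375785e-04 -1.40198068e+00]
```

Call:
{"name": "play_rows", "arguments": {"series": "0 2.5 -0.1 0 0 0 0.5;0 2.5 -0.1 0 0 0 0;0 0.05 0 3 0 0 0;0 0 0 2 0 0 0;0 0 0 0.7 0 0 0;0 0 0 0 0 0 0;0 0 0 0 0 0 0"}}

```text
clock: 13.1
tcp_pos: [0.5611, -0.0024, 0.1362]
orientation: [0.001, -0.62, 0.785, -0.001]
wrist_force: [-0.9, 1.0, -0.4]
finger_gap: 0.0213
```

Run:
```python
from h import *
p,r=tcp();rm=r.as_matrix();tp=p+rm@[0,0,.077];print(p,tp,np.degrees(np.arctan2(rm[1,1],rm[0,1])),rm[:,2])
c=snap("wrist","pics/w6.png")
crop("pics/w6.png","pics/w6c.png",240,140,400,270,5)
print("pred tip",w2px(c,[tp,tp+rm@[.0075,0,0]]))
```

```text
[ 0.56110533 -0.00237503  0.13622087] [ 0.56122662 -0.00238401  0.05922096] 166.6417862472639 [ 1.57529153e-03 -1.16601941e-04 -9.99998752e-01]
pred tip [[313.33028808 215.45497978]
 [313.33453722 206.23408457]]
```

View pics/w6c.png

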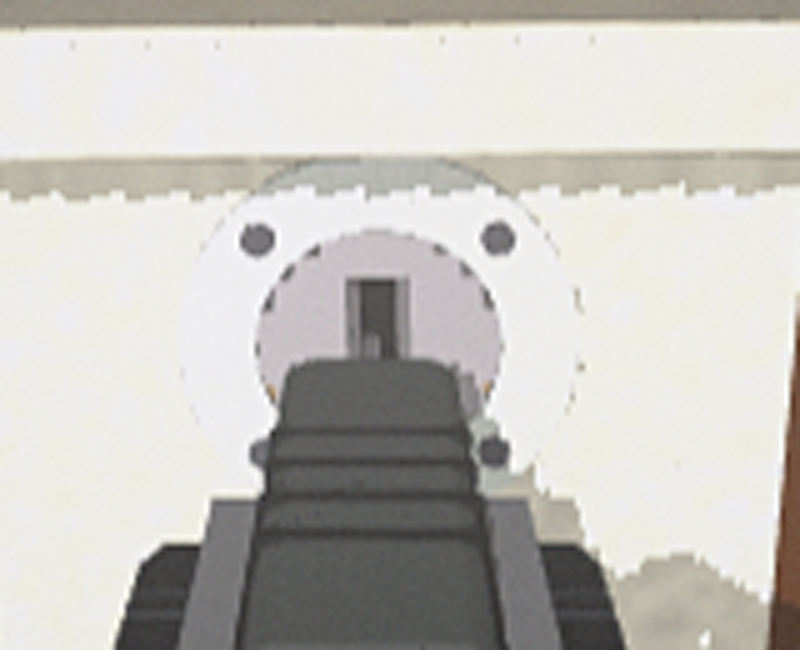

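Run:
```python
from h import *
crop("pics/w6.png","pics/w6d.png",280,170,350,230,11)
c=cams.get_calibration("wrist");p,r=tcp();rm=r.as_matrix()
q=lambda a:[(240+x/5-.4,140+y/5-.4) for x,y in a]
for n,a,z in(("disc L,R,top",[(257,340),(502,340),(380,230)],.0455),("screws",[(257,240),(498,240),(262,453),(494,452)],.0455),("slot L,R,top",[(346,290),(411,290),(378,278)],.0455),("blade",[(373,337),(373,345)],.0592)):
    print(n,((px2w(c,q(a),z)-p)@rm*1000).round(1))
```

```text
disc L,R,top [[  1.3 -18.1  90.8]
 [  1.3  21.6  90.7]
 [ 19.8   1.8  90.8]]
screws [[ 18.2 -17.7  90.8]
 [ 18.2  20.4  90.7]
 [-18.8 -17.8  90.8]
 [-18.5  20.9  90.7]]
slot L,R,top [[ 9.8 -3.6 90.8]
 [ 9.8  6.8 90.8]
 [11.9  1.5 90.8]]
blade [[ 6.8  0.6 77.1]
 [ 5.5  0.6 77.1]]
```

View pics/w6d.png

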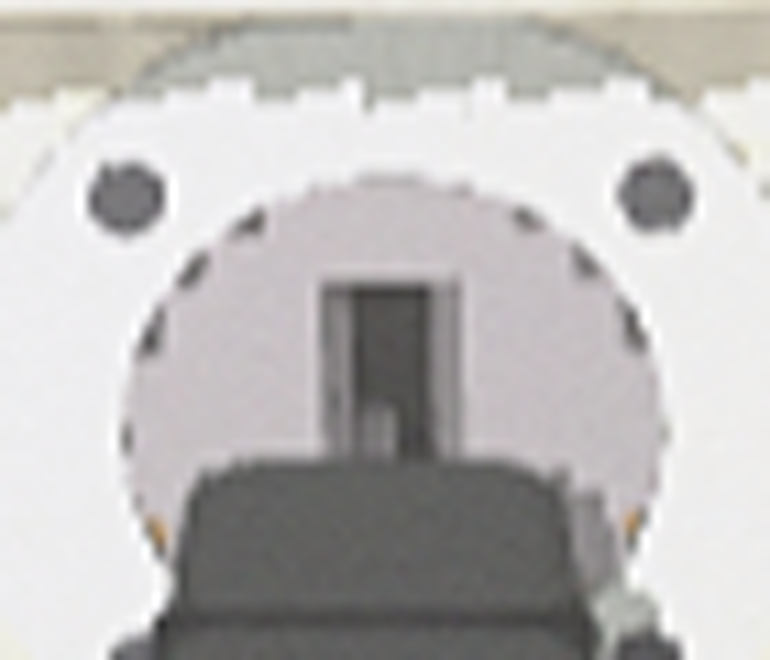

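Call:
{"name": "play_rows", "arguments": {"series": "0 0 0.1 0.6 0 0 0;0 0 0 0.5 0 0 0;0 0 0 0.3 0 0 0;0 0 0 0 0 0 0"}}

```text
clock: 13.65
tcp_pos: [0.5592, -0.0021, 0.1209]
orientation: [-0.0, -0.62, 0.785, 0.0]
wrist_force: [0.1, 0.3, -0.6]
finger_gap: 0.0212
```

Call:
{"name": "play_rows", "arguments": {"series": "0 0 0 0.3 0 0 0;0 0 0 0.2 0 0 0;0 0 0 0.2 0 0 0;0 0 0 0 0 0 0"}}

```text
clock: 14.15
tcp_pos: [0.5593, -0.0021, 0.1141]
orientation: [-0.0, -0.62, 0.785, 0.0]
wrist_force: [0.5, 0.2, -1.5]
finger_gap: 0.0211
```

Run:
```python
from h import *
p,r=tcp();rm=r.as_matrix();tp=p+rm@[0,0,.077];print(p,tp,np.degrees(np.arctan2(rm[1,1],rm[0,1])))
s=get_state();print(s['wrist_force'],s['ft_torque'],s['joint_pos'])
c=snap("wrist","pics/w7.png")
crop("pics/w7.png","pics/w7c.png",240,140,400,270,5)
```

```text
[ 0.55931246 -0.00214926  0.11408468] [ 0.55928825 -0.00213819  0.03708468] 166.64904089029966
[ 0.4973595   0.18142774 -1.54456685] [-0.01429791  0.03924042  0.00017715] [-1.47415380e-01  3.60623243e-01 -2.31895470e-01  9.78609619e-01
  9.60450559e-05 -1.48519352e+00]
```

View pics/w7c.png

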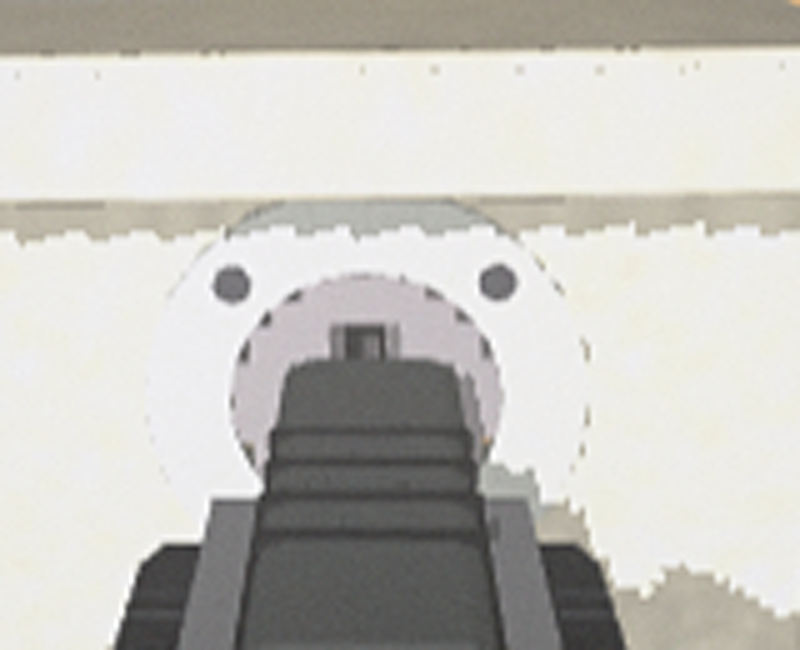

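Call:
{"name": "play_rows", "arguments": {"series": "0 0 0 0 0 0 6;0 0 0 0 0 0 6;0 0 0 0 0 0 6;0 0 0 0 0 0 6;0 0 0 0 0 0 6;0 0 0 0 0 0 0"}}

```text
clock: 14.95
tcp_pos: [0.5598, -0.0023, 0.1145]
orientation: [0.0, -0.396, 0.918, -0.0]
wrist_force: [0.2, -0.5, -1.1]
finger_gap: 0.0211
```

Run:
```python
from h import *
p,r=tcp();rm=r.as_matrix();print(p,np.degrees(np.arctan2(rm[1,1],rm[0,1])))
s=get_state();print(s['wrist_force'],s['ft_torque'])
c=snap("wrist","pics/w8.png")
crop("pics/w8.png","pics/w8c.png",240,140,400,270,5)
```

```text
[ 0.55980887 -0.00232107  0.1144752 ] 136.71696085807818
[ 0.22394352 -0.48030462 -1.12818703] [-0.17501713 -0.25421325  0.07131607]
```

View pics/w8c.png

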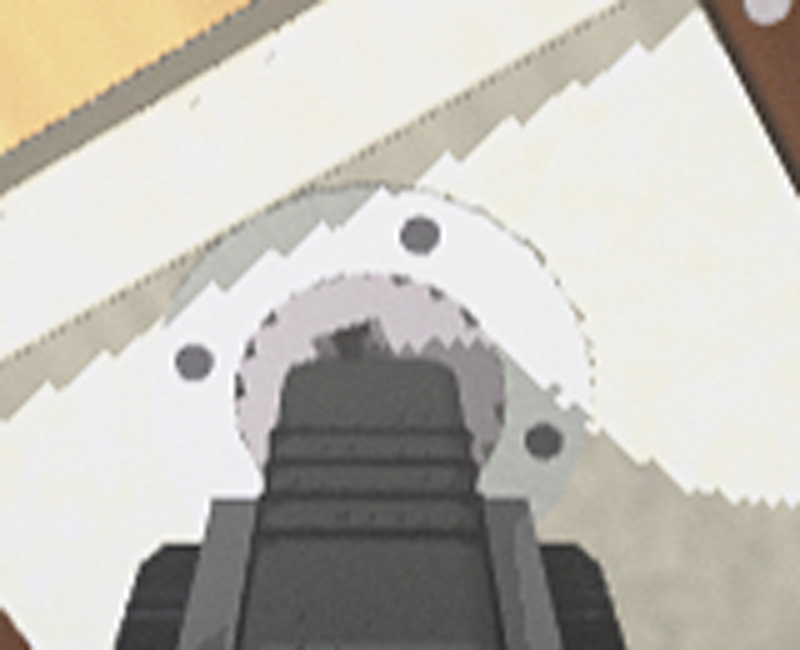

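Call:
{"name": "play_rows", "arguments": {"series": "0 0 0 0 0 0 6;0 0 0 0 0 0 6;0 0 0 0 0 0 6;0 0 0 0 0 0 6;0 0 0 0 0 0 6;0 0 0 0 0 0 0"}}

```text
clock: 15.75
tcp_pos: [0.5597, -0.0024, 0.1145]
orientation: [0.0, -0.146, 0.989, -0.0]
wrist_force: [-0.3, -2.1, -1.7]
finger_gap: 0.0213
```

Run:
```python
from h import *
p,r=tcp();rm=r.as_matrix();print(p,np.degrees(np.arctan2(rm[1,1],rm[0,1])))
s=get_state();print(s['wrist_force'],s['ft_torque'])
c=snap("wrist","pics/w9.png")
crop("pics/w9.png","pics/w9c.png",240,140,400,270,5)
```

```text
[ 0.55969669 -0.00238961  0.11446634] 106.79065326694763
[-0.25201031 -2.08384356 -1.65955616] [-0.37472405 -0.18587878  0.10034538]
```

View pics/w9c.png

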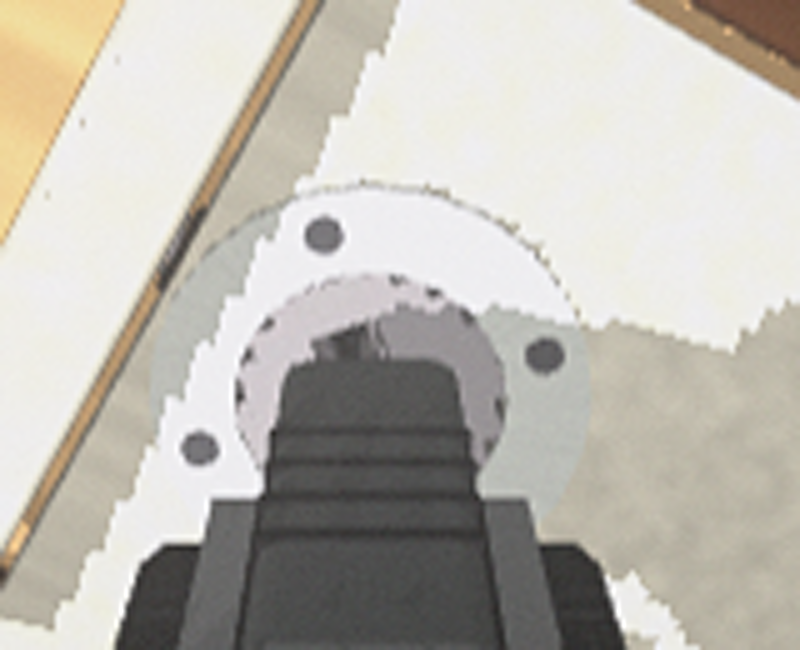

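Call:
{"name": "play_rows", "arguments": {"series": "0 0 0 0 0 0 6;0 0 0 0 0 0 6;0 0 0 0 0 0 6;0 0 0 0 0 0 5;0 0 0 0 0 0 5;0 0 0 0 0 0 0"}}

```text
clock: 16.55
tcp_pos: [0.5596, -0.0023, 0.1144]
orientation: [0.0, 0.098, 0.995, -0.0]
wrist_force: [0.6, -1.3, 0.3]
finger_gap: 0.0211
```

Run:
```python
from h import *
p,r=tcp();rm=r.as_matrix();print(p,np.degrees(np.arctan2(rm[1,1],rm[0,1])))
s=get_state();print(s['wrist_force'],s['ft_torque'])
c=snap("wrist","pics/w10.png")
crop("pics/w10.png","pics/w10c.png",240,140,400,270,5)
```

```text
[ 0.55958968 -0.00233276  0.11441776] 78.8065100022522
[ 0.61622939 -1.33909084  0.30054625] [-0.42250153 -0.23234648  0.10304838]
```

View pics/w10c.png

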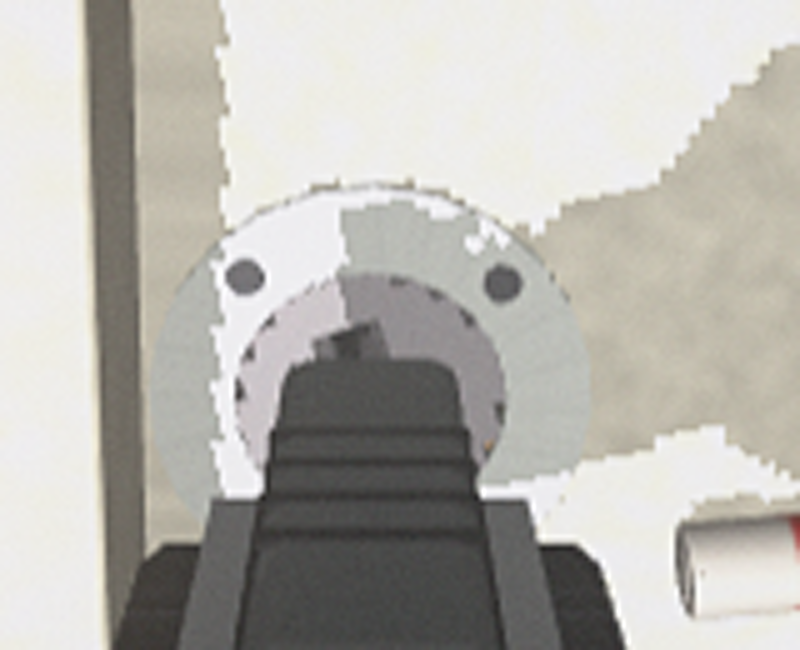

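Call:
{"name": "play_rows", "arguments": {"series": "0 0 0 0 0 0 3;0 0 0 0 0 0 3;0 0 0 0 0 0 0;0 0 0 0 0 0 0"}}

```text
clock: 17.1
tcp_pos: [0.5596, -0.0023, 0.1144]
orientation: [0.0, 0.15, 0.989, -0.0]
wrist_force: [1.2, -2.0, 0.2]
finger_gap: 0.0211
```

Run:
```python
from h import *
p,r=tcp();rm=r.as_matrix();print(p,np.degrees(np.arctan2(rm[1,1],rm[0,1])))
s=get_state();print(s['wrist_force'],s['ft_torque'])
c=snap("wrist","pics/w11.png")
crop("pics/w11.png","pics/w11c.png",290,190,330,220,18)
```

```text
[ 0.55957809 -0.00231255  0.1144044 ] 72.75209377688024
[ 1.23025941 -2.03183935  0.20222416] [-0.4924195  -0.2133726   0.13534122]
```

View pics/w11c.png

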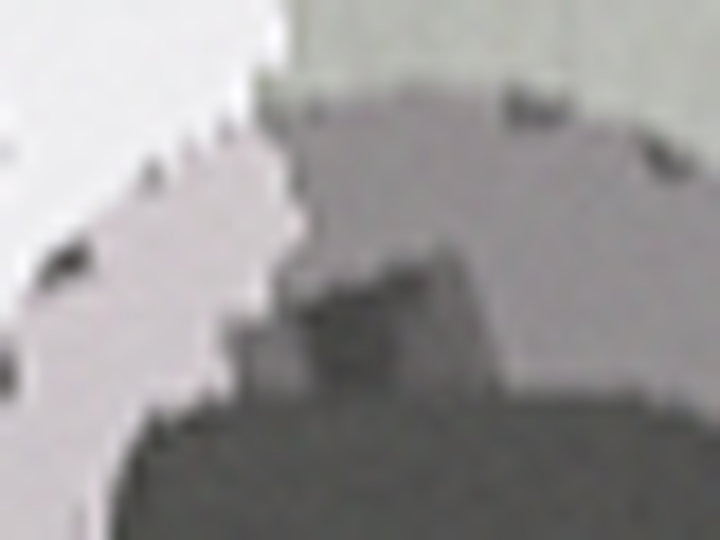

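Call:
{"name": "play_rows", "arguments": {"series": "0 0 0 0 0 0 -5;0 0 0 0 0 0 -5;0 0 0 0 0 0 -3;0 0 0 0 0 0 0"}}

```text
clock: 17.65
tcp_pos: [0.559, -0.0017, 0.114]
orientation: [-0.001, 0.038, 0.999, 0.0]
wrist_force: [-0.3, -0.3, -1.1]
finger_gap: 0.0215
```

Run:
```python
from h import *
s=get_state();print(s['tcp_pos'],s['wrist_force'],s['ft_torque'])
```

```text
[ 0.55895455 -0.0017244   0.11400799] [-0.33509735 -0.33564754 -1.13081042] [-0.03171984  0.04338451  0.00434553]
```

Call:
{"name": "play_rows", "arguments": {"series": "0 0 0 -0.5 0 0 0;0 0 0 -1 0 0 0;0 0 0 -2 0 0 0;0 0 0 -3 0 0 0;0 0 0 -1.5 0 0 0;0 0 0 0 0 0 0"}}

```text
clock: 18.4
tcp_pos: [0.5604, -0.0023, 0.1957]
orientation: [0.002, 0.038, 0.999, -0.0]
wrist_force: [1.0, 0.6, -0.9]
finger_gap: 0.0215
```

Run:
```python
from h import *
p,r=tcp();rm=r.as_matrix();print(p,np.degrees(np.arctan2(rm[1,1],rm[0,1])))
c=snap("wrist","pics/w12.png")
plan([.53,-.3417,.194],yaw=117.8)
```

```text
[ 0.56036942 -0.00229176  0.19573524] 85.64425212078137
rotvec deg [-1.000e-02  6.000e-02 -3.216e+01]
shift cm (current tool axes) [  0.38 -34.08   0.05]
shift cm (target tool axes) [ 18.46 -28.65   0.05]
```

View pics/w12.png

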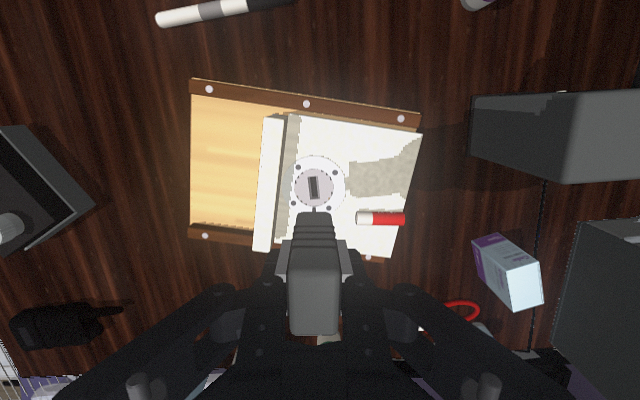

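Run:
```python
from h import *
crop("pics/w12.png","pics/w12c.png",240,100,380,220,5)
```

```text
(no output)
```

View pics/w12c.png

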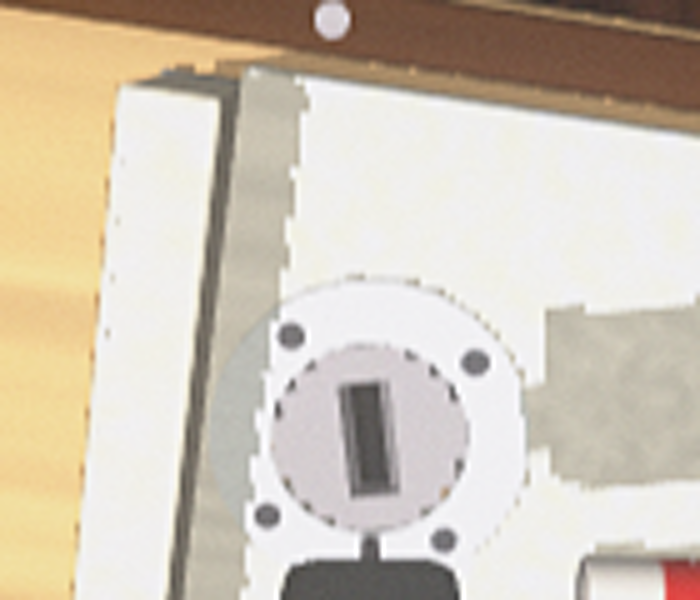

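Call:
{"name": "play_rows", "arguments": {"series": "0 0.06 -5.68 0 0 0 0;0 0.06 -5.68 0 0 0 0;0 0.06 -5.68 0 0 0 0;0 0.06 -5.68 0 0 0 0;0 0.06 -5.68 0 0 0 0;0 0.06 -5.68 0 0 0 0;0 0 0 0 0 0 -8.05;0 0 0 0 0 0 -8.05;0 0 0 0 0 0 -8.05;0 0 0 0 0 0 -8.05;0 0 0 0 0 0 0;0 0 0 0 0 0 0"}}

```text
clock: 19.95
tcp_pos: [0.5297, -0.3414, 0.1933]
orientation: [-0.0, -0.24, 0.971, 0.001]
wrist_force: [1.1, -0.0, -1.1]
finger_gap: 0.0213
```

Run:
```python
from h import *
p,r=tcp();rm=r.as_matrix();print(p,np.degrees(np.arctan2(rm[1,1],rm[0,1])))
c=snap("wrist","pics/w13.png");crop("pics/w13.png","pics/w13c.png",160,100,480,400,2)
plan([.53,-.3417,.194],yaw=117.8)
```

```text
[ 0.52970265 -0.34143252  0.19334586] 117.71909977308091
rotvec deg [ 0.06 -0.02 -0.05]
shift cm (current tool axes) [-0.01 -0.03 -0.04]
shift cm (target tool axes) [-0.01 -0.03 -0.04]
```

View pics/w13c.png

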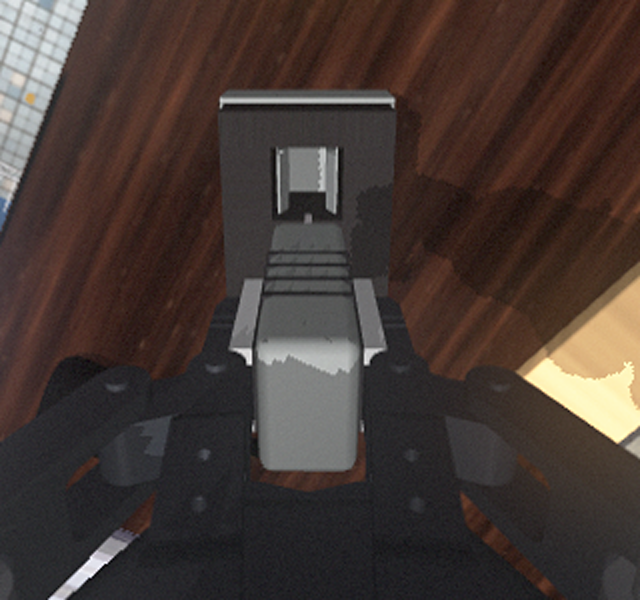

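The view matches the one just after lift-out, so the driver has not slipped in the grip. Pressing it back in.

Call:
{"name": "play_rows", "arguments": {"series": "0 0 0 3 0 0 0;0 0 0 2.5 0 0 0;0 0 0 1 0 0 0;0 0 0 0 0 0 0"}}

```text
clock: 20.5
tcp_pos: [0.5297, -0.3414, 0.1287]
orientation: [-0.0, -0.24, 0.971, 0.001]
wrist_force: [0.4, -0.2, -0.4]
finger_gap: 0.0211
```

Call:
{"name": "play_rows", "arguments": {"series": "0 0 0 1 0 0 0;0 0 0 1 0 0 0;0 0 0 1 0 0 0;0 0 0 0.5 0 0 0;0 0 0 0.5 0 0 0;0 0 0 0 0 0 0"}}

```text
clock: 21.25
tcp_pos: [0.53, -0.3415, 0.0889]
orientation: [0.0, -0.241, 0.971, 0.0]
wrist_force: [0.1, 0.5, -2.1]
finger_gap: 0.0211
```

Call:
{"name": "play_rows", "arguments": {"series": "0 0 0 0.3 0 0 0;0 0 0 0.3 0 0 0;0 0 0 0.1 0 0 0;0 0 0 0 0 0 0"}}

```text
clock: 21.75
tcp_pos: [0.5301, -0.3418, 0.0831]
orientation: [0.0, -0.241, 0.971, -0.0]
wrist_force: [-1.8, 1.5, 5.4]
finger_gap: 0.0214
```

Call:
{"name": "play_rows", "arguments": {"series": "0 0 0 0.2 0 0 0;0 0 0 0.1 0 0 0;0 0 0 0 0 0 0"}}

```text
clock: 22.12
tcp_pos: [0.5303, -0.3419, 0.0829]
orientation: [0.001, -0.241, 0.971, -0.001]
wrist_force: [-5.1, 3.8, 19.9]
finger_gap: 0.0211
```

Call:
{"name": "play_rows", "arguments": {"series": "0 0 0 -0.2 0 0 0;50 0 0 0 0 0 0;50 0 0 0 0 0 0;50 0 0 0 0 0 0;50 0 0 -2 0 0 0;50 0 0 -5 0 0 0;50 0 0 -5 0 0 0;50 -4 0 0 0 0 0;50 0 0 0 0 0 0;50 0 0 0 0 0 0"}}

```text
clock: 23.38
tcp_pos: [0.5649, -0.3227, 0.2003]
orientation: [-0.001, -0.241, 0.971, 0.001]
wrist_force: [-0.1, 0.2, -1.2]
finger_gap: 0.0428
```

Run:
```python
from h import *
print(tcp()[0],get_state()['wrist_force'])
c=snap("wrist","pics/w14.png");
t=snap("top","pics/top9.png");s=snap("side","pics/side9.png")
crop("pics/w14.png","pics/w14c.png",260,100,370,225,4)
crop("pics/top9.png","pics/t9.png",235,165,365,275,6)
crop("pics/side9.png","pics/s9.png",270,140,440,280,4)
print(w2px(c,[[.5291,-.3411,.109]]))
```

```text
[ 0.56490211 -0.32273441  0.20026672] [-0.12657033  0.15875875 -1.24989404]
[[313.5741894  160.16087782]]
```

View pics/w14c.png

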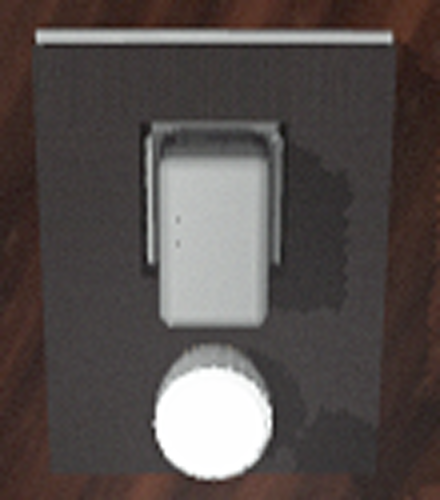

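View pics/t9.png

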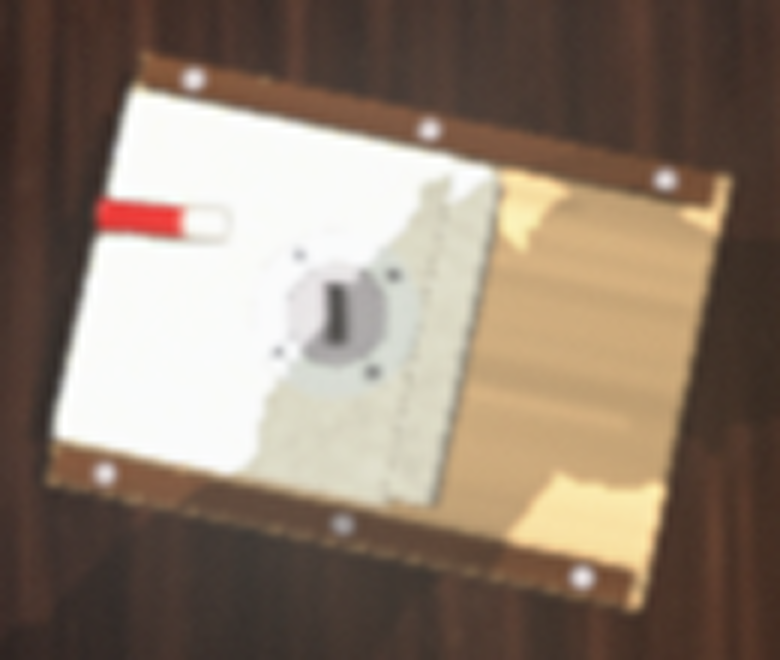

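View pics/s9.png

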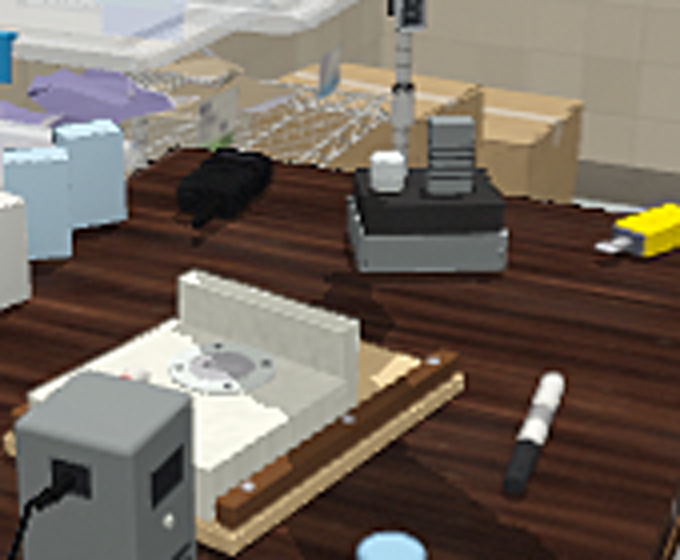

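```bash
python3 -c "
from workcell import workorder,get_state
print(workorder.hand_in(),get_state()['clock'])"
```

```text
the job is handed in; nothing more can be done
the job is handed in; nothing more can be done
```

The job is done and handed in at about 23.5 s on the clock, with the gripper open and clear of everything.

- **Panel:** I pushed it until it stopped firmly. At about 18 N it no longer moved, and the camera showed a gap of about 4 mm.
- **Cam:** I turned it clockwise with the grey driver to about 1.3 rad. The slot is nearly crosswise to the bolt. In the top picture the panel's outer face moved about 4 mm further in, and no gap shows in the last pictures.
- **Screwdriver:** I pressed it back in until it met resistance at 20 N. The grip height was then 82.9 mm against 83.2 mm at pick-up, within 0.3 mm. The last pictures show it upright in its pocket, as at the start.
- **Bystanders:** the battery, marker and foam vial look unmoved in the last pictures; I did not measure the bystanders individually.

**Things that disagreed:**
- The top and wrist cameras differed by 1 to 2 mm, so I used the wrist view for the grasp and the slot.
- The yellow look-alike was standing free at the start and was seen lying on its side by the end of the push. The arm had not come near it, and it is still on the worktop.

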